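# Fill the seasoning caddy

## Robot

A 6-joint arm with a two-finger parallel gripper is mounted at the origin on a cart in front of the work surface, level with it; the furniture and walls round the work are solid. World frame = base frame: x ahead of the robot, y to its left, z up, the work surface at z = 0. Lengths are in m, angles in rad, forces in N, time in s.
With the tool pointing down it reaches from about 0.35 to 0.85 m from the base axis. Payload 8.1 kg.
Tool frame: the origin (TCP) lies at the very end of the fingers, on their centre line; the grasp point (between the pads) lies 19 mm behind it (robot.grip_depth is the distance from the TCP to the grasp point, in m); z points along the fingers, y is the line along which they close (so a half turn about z gives the same grasp; the last joint's range is limited). The gripper opens to 93 mm and grips with 3 to 60 N. Pads are 15 mm wide; open, the fingers measure 128 mm over their backs; the gripper's body (75 mm by 188 mm) begins 65 mm behind the grasp point.
Start: joints at [-1.364, 0.13, 1.488, -0, 1.523, -0.085], TCP at [0.173, -0.575, 0.219] pointing down, gripper open.
Joint ranges: [-2.96, 2.96], [-0.89, 2.26], [0.02, 2.5], [-1.34, 4.48], [0, 2.73], [-2.66, 2.66]. Speed limits (rad/s): [2.39, 2.39, 2.79, 3.14, 3.14, 3.14].

## Interface

Orientations are given as a rotation vector (axis times angle).
In Python, from plant import robot gives the robot as it stands. The module is installed in compiled form; this text tells all that it offers.
- The arm moves only by the shell command python3 -m jog 'ROWS' [FORCE]. ROWS is JSON, a list that holds one entry, the list of rows, each a list of 7 numbers: the turn, a rotation vector about the tool's x, y, z in degrees, then the shift along the tool's x, y, z in cm, then the finger opening in cm, from 0 to 9.3. A call has 1 to 5 rows; each row shifts and turns the commanded pose from where the row before left it, along the tool's axes as they then stand; what a row does not reach is not made up. A row lasts 1/12 s, in which the tool goes at most 41.7 mm and 7.16 degrees, less where a joint would pass 70% of its speed; a pose out of reach is approached as far as the arm can. A call is refused whole if a number of a shift passes 4.17 or a number of a turn 7.16, either way. A call with a gripper value outside its range is refused whole. The fingers move at their own pace and stop on an object; FORCE is the grip in N (left out, the last holds). Time passes only in rows, so rows that do not move let the fingers close. It gives the time, the measured TCP pose, the force and the opening at its end, in the units of the state.
- robot.read_state(): the state, without advancing time (a new reading comes with each control period).
- robot.read_camera(name): name is "side" or "top"; returns a dict with "img" (420x560x3 uint8, red, green, blue), "fx", "fy", "cx", "cy" (pixels), "extrinsics" (4x4, takes a point from camera to world coordinates). Camera axes: x right, y up, looking along -z (the intrinsics and any distortion apply to the point x, -y, -z); pixel columns grow to the right and rows downward; lengths in m; the calibration is good to about 2 mm. A picture is of the moment at which its call begins. There is no depth.
- robot.close_job(): hands the job in, once; it reports no verdict.
Trained networks look in a picture, given as the dict that the camera call returned (one of the last four; its "shot" number tells which), for a name from the list of things; names that differ only in an ending like _2 or _b are one class to them, and where a whole thing is asked for, a point or a joint stands for the part that bears it (a point fixed in the world has none). Each returns a list of dicts, best first, with "confidence" (0 to 1); they miss things now and then, are a little off and sometimes report something else, mostly with a low value. They report only what shows in the picture. A call takes as long as a camera call. They do not tell look-alikes from the thing itself.
- robot.masks_of(picture, label): "pixels" (420x560 bool, what is visible of it) and "point" ([column, row] in pixels, amid what is visible of it).
- robot.pinpoint(picture, label): "point" ([column, row] in pixels: a listed point, or the origin of a listed thing).
The state is a dict: "t": time; "q": joint angles; "dq": joint speeds; "joint_torque": joint torques, N m; "tool_pos": TCP position; "orientation": TCP orientation; "force": force on the tool from outside, world axes, zero at the start; "wrist_torque": the same for the moment, N m; "opening": finger opening in m.
Only numpy, scipy, OpenCV 4.12 (cv2) and the standard library are available. Lean on these libraries where they do the work, as an engineer would, in place of code of your own. Each camera call takes 0.05 s, during which the arm holds its last target. There are 200 camera calls.

## Task

Get the wooden seasoning caddy ready for cooking: stand the salt shaker in its white cell, the pepper mill in the black cell, the green-label herb jar in the green cell and the small brown dropper bottle in the blue cell, each upright on the cell's floor, without tipping anything over. The two brown-label jars with the same red caps do not belong to it: leave them standing where they are.

Things in the scene. Friction and masses are not known exactly. Their poses are not given: they have to be found in the camera images.
- salt_mid (a point): Salt shaker: grey-and-clear, round, straight-sided, pale grey domed top; 44 mm diameter up to 70 mm height, then narrowing to 34 mm at the top, 90 mm tall, about 0.1 kg. Stands upright and loose in the row in front of the caddy (the order in the row is shuffled). Point: on its axis, half-way up, local z up. (45 mm above its foot)
- pepper_mid (a point): Pepper mill: brown turned wood, round, 58 mm diameter at the foot, the head (from 125 to 158 mm above the foot, fixed) 48 mm at its widest, small metal knob on top; 170 mm tall, about 0.18 kg. Stands upright and loose in the row in front of the caddy (the order in the row is shuffled). Point: on its axis, half-way up, local z up. (85 mm above its foot)
- herb_mid (a point): Herb jar: clear round jar with GREEN label and green patch on its red cap; 42 mm diameter, the cap (the top 21 mm) 45 mm; 106 mm tall, about 0.11 kg. Stands upright and loose in the row in front of the caddy (the order in the row is shuffled). Point: on its axis, half-way up, local z up. (53 mm above its foot)
- vanilla_mid (a point): Dropper bottle of vanilla flavouring: small brown bottle with a pale blue label and a slim black dropper top; 33 mm diameter and straight-sided up to 68 mm above its foot, the dropper 13 mm thick; 102 mm tall, about 0.07 kg. Stands upright and loose in the row in front of the caddy (the order in the row is shuffled). Point: on its axis, half-way up, local z up. (51 mm above its foot)
- brown_jar_a_mid (a point): Look-alike jar that stays: same shape, size and red cap as the herb jar, but a brown and yellow label and an orange patch on top of the cap, no green. It stands loose in the same row, at any place of it. Point: on its axis, half-way up (53 mm above its foot).
- brown_jar_b_mid (a point): Second look-alike jar that stays, the same shape and brown and yellow label, red cap with a dark patch on top; loose, to the right of the caddy. Point: on its axis, half-way up (53 mm above its foot).
- white_cell_floor (a point): Fixed square open-topped white plastic cell, one of four side by side (92 mm apart, order shuffled) on the fixed wooden caddy, a tray 102 by 394 mm that stands behind the row of things, steel grips at its ends up to 44 mm high. Inside 76 by 76 mm, walls 3 mm thick and 17 mm high above the inner floor. Point: centre of the inner floor, about 11 mm above the worktop; x across the tray (away from the row of things), y along it, z up. The place for the salt shaker.
- black_cell_floor (a point): Fixed square open-topped black plastic cell, one of four side by side (92 mm apart, order shuffled) on the fixed wooden caddy, a tray 102 by 394 mm that stands behind the row of things, steel grips at its ends up to 44 mm high. Inside 76 by 76 mm, walls 3 mm thick and 17 mm high above the inner floor. Point: centre of the inner floor, about 11 mm above the worktop; x across the tray (away from the row of things), y along it, z up. The place for the pepper mill.
- green_cell_floor (a point): Fixed square open-topped green plastic cell, one of four side by side (92 mm apart, order shuffled) on the fixed wooden caddy, a tray 102 by 394 mm that stands behind the row of things, steel grips at its ends up to 44 mm high. Inside 76 by 76 mm, walls 3 mm thick and 17 mm high above the inner floor. Point: centre of the inner floor, about 11 mm above the worktop; x across the tray (away from the row of things), y along it, z up. The place for the herb jar.
- blue_cell_floor (a point): Fixed square open-topped blue plastic cell, one of four side by side (92 mm apart, order shuffled) on the fixed wooden caddy, a tray 102 by 394 mm that stands behind the row of things, steel grips at its ends up to 44 mm high. Inside 76 by 76 mm, walls 3 mm thick and 17 mm high above the inner floor. Point: centre of the inner floor, about 11 mm above the worktop; x across the tray (away from the row of things), y along it, z up. The place for the dropper bottle.
There are look-alikes about, which are no part of the job. What is shaped like the part that bears pepper_mid but pink or yellow is not meant.

How it is judged:
By the outcome, as a careful person would: the job done as asked, in the order asked, and still so for the second after the job is handed in, with the robot touching nothing.
It also fails if it takes over 93 s, if anything falls off the work surface, if the arm or the gripper's body presses on something with over 40 N, if the wrist force passes 120 N, or if a joint passes its speed limit or range.

## Working session

There is one attempt and no reset: what is moved stays moved. The work goes in short steps, Python scripts to look and compute and a shell command to move; the robot and the scene stay as the last step left them, time stands still between calls to the robot, and variables do not carry over. Pictures are saved under pics/ and viewed, on a budget of 14 in all, crops included, one or two more only if the job needs it, and the job is handed in when it is done.

```bash
mkdir -p pics
cat > h.py <<'E'
import numpy as np, cv2
from plant import robot
def save(p,n): cv2.imwrite('pics/'+n+'.png',p['img'][:,:,::-1])
def ray(p,uv):
    E=np.array(p['extrinsics']); d=np.array([(uv[0]-p['cx'])/p['fx'],-(uv[1]-p['cy'])/p['fy'],-1])
    return E[:3,3],E[:3,:3]@d
def atz(p,uv,z):
    o,d=ray(p,uv); return o+d*(z-o[2])/d[2]
def proj(p,X):
    E=np.array(p['extrinsics']); c=E[:3,:3].T@(np.array(X)-E[:3,3]); return [p['cx']+p['fx']*c[0]/-c[2],p['cy']+p['fy']*-c[1]/-c[2]]
Z=dict(salt_mid=.045,pepper_mid=.085,herb_mid=.053,vanilla_mid=.051,brown_jar_a_mid=.053,white_cell_floor=.011,black_cell_floor=.011,green_cell_floor=.011,blue_cell_floor=.011)
E
python3 - <<'E'
from h import *
np.set_printoptions(precision=3,suppress=True)
s=robot.read_state();print(s['tool_pos'],s['orientation'],s['t'])
for c in('top','side'):
    p=robot.read_camera(c);save(p,c+'0');print(c,[k for k in p],np.array(p['extrinsics'])[:3,3])
    for n,z in Z.items():
        for r in robot.pinpoint(p,n)[:4]: print(n,np.round(r['point']),round(r['confidence'],2),atz(p,r['point'],z))
E
```

```text
[ 0.173 -0.574  0.218] [-3.106 -0.457  0.   ] 0.0
top ['img', 'fx', 'fy', 'cx', 'cy', 'extrinsics', 'shot'] [ 0.291 -0.231  1.056]
salt_mid [206. 183.] 0.85 [ 0.488 -0.019  0.045]
pepper_mid [402. 308.] 0.78 [ 0.238 -0.419  0.085]
pepper_mid [420. 201.] 0.57 [ 0.448 -0.46   0.085]
pepper_mid [252. 204.] 0.56 [ 0.439 -0.123  0.085]
herb_mid [339. 259.] 0.87 [ 0.332 -0.301  0.053]
vanilla_mid [297. 234.] 0.81 [ 0.381 -0.213  0.051]
vanilla_mid [253. 203.] 0.32 [ 0.446 -0.122  0.051]
brown_jar_a_mid [171. 158.] 0.98 [0.541 0.056 0.053]
brown_jar_a_mid [324. 174.] 0.56 [ 0.509 -0.268  0.053]
white_cell_floor [323. 172.] 0.72 [ 0.523 -0.269  0.011]
black_cell_floor [285. 160.] 0.96 [ 0.549 -0.185  0.011]
green_cell_floor [212. 121.] 0.77 [ 0.636 -0.02   0.011]
green_cell_floor [324. 172.] 0.49 [ 0.522 -0.27   0.011]
blue_cell_floor [245. 138.] 0.56 [ 0.597 -0.095  0.011]
side ['img', 'fx', 'fy', 'cx', 'cy', 'extrinsics', 'shot'] [-0.13   0.655  0.558]
salt_mid [220. 246.] 0.97 [ 0.49  -0.032  0.045]
salt_mid [350. 205.] 0.62 [ 0.349 -0.423  0.045]
salt_mid [304. 227.] 0.19 [ 0.384 -0.231  0.045]
pepper_mid [258. 220.] 0.64 [ 0.451 -0.129  0.085]
herb_mid [180. 255.] 0.66 [0.526 0.058 0.053]
herb_mid [335. 219.] 0.56 [ 0.332 -0.302  0.053]
vanilla_mid [307. 226.] 0.67 [ 0.374 -0.23   0.051]
brown_jar_a_mid [177. 251.] 0.78 [0.543 0.051 0.053]
white_cell_floor [271. 221.] 0.72 [ 0.509 -0.267  0.011]
black_cell_floor [242. 227.] 0.89 [ 0.552 -0.192  0.011]
green_cell_floor [170. 244.] 0.57 [ 0.64  -0.016  0.011]
blue_cell_floor [210. 237.] 0.79 [ 0.583 -0.101  0.011]
```

View pics/top0.png

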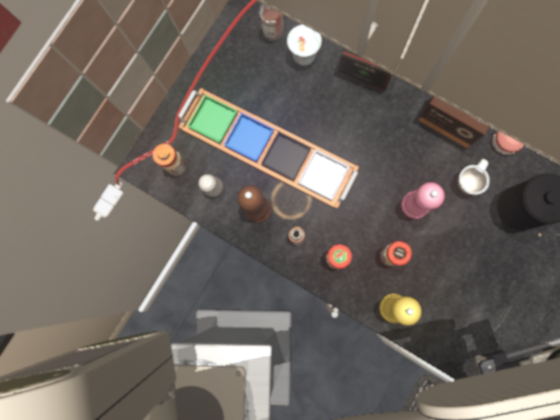

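View pics/side0.png

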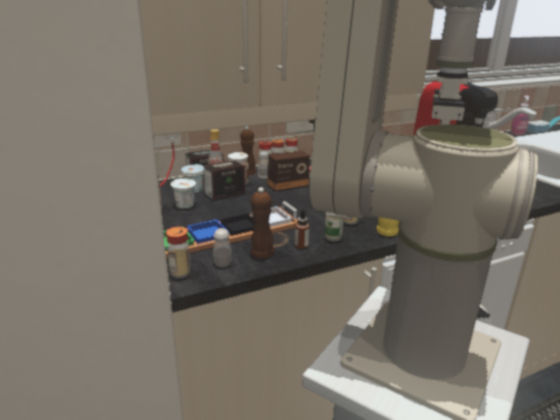

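The top picture shows the row: brown_a (168,157, orange patch), salt (208,184), brown mill (253,203), dropper (297,235), green-patch jar (339,257). Brown_b (397,254) has a dark patch, and the pink (425,200) and yellow (402,308) mills are decoys. The cells run green (212,121), blue (249,137), black (286,156), white (325,174). Next I'll refine positions by fitting outlines and confirm the identities in an enlarged crop.

```bash
cat >> h.py <<'E'
from scipy.optimize import minimize
PR=dict(salt_mid=[(0,22),(70,22),(90,17)],pepper_mid=[(0,29),(125,20),(140,24),(158,20),(170,5)],herb_mid=[(0,21),(85,21),(85,22.5),(106,22.5)],vanilla_mid=[(0,16.5),(68,16.5),(75,6.5),(102,6.5)])
PR['brown_jar_a_mid']=PR['herb_mid']
def render(p,prof,x,y,z0=0.):
    a=np.linspace(0,2*np.pi,24); m=np.zeros((840,1120),np.uint8); pts=[]
    for h,r in prof:
        pts.append(np.array([proj(p,(x+r/1e3*np.cos(t),y+r/1e3*np.sin(t),z0+h/1e3)) for t in a]))
    for A,B in zip(pts,pts[1:]):
        hull=cv2.convexHull((np.vstack([A,B])*2*16).astype(np.int32)); cv2.fillConvexPoly(m,hull,1,shift=4)
    return m>0
def fit(views,prof,x0,z0=0.):
    def c(v):
        s=0
        for p,m in views:
            r=render(p,prof,*v,z0); M=cv2.resize(m.astype(np.uint8),(1120,840),interpolation=0)>0
            s+=1-(r&M).sum()/max(1,(r|M).sum())
        return s/len(views)
    o=minimize(c,x0,method='Nelder-Mead',options=dict(initial_simplex=np.array(x0)+np.array([[0,0],[.012,0],[0,.012]]),xatol=3e-4,fatol=1e-4)); return o.x,o.fun
def mask_at(p,n,xy,tol=25):
    uv=proj(p,(*xy,Z[n])); L=[r for r in robot.masks_of(p,n) if np.hypot(*(np.array(r['point'])-uv))<tol]
    return L[0]['pixels'] if L else None
E
python3 - <<'E'
from h import *
np.set_printoptions(precision=4,suppress=True)
P=[robot.read_camera('top'),robot.read_camera('side')]
G=dict(salt_mid=(.489,-.024),pepper_mid=(.445,-.126),herb_mid=(.332,-.301),vanilla_mid=(.378,-.22),brown_jar_a_mid=(.541,.054))
for n,g in G.items():
    V=[(p,mask_at(p,n,g)) for p in P]; V=[v for v in V if v[1] is not None]
    print(n,len(V),*[np.append(*fit([v],PR[n],g)) for v in V],'both',fit(V,PR[n],g))
# caddy fit
obs={k:[np.array(v) for v in l] for k,l in dict(green=[(.636,-.02),(.64,-.016)],blue=[(.597,-.095),(.583,-.101)],black=[(.549,-.185),(.552,-.192)],white=[(.523,-.269),(.509,-.267)]).items()}
A=np.array([o for l in obs.values() for o in l]); off=np.repeat([1.5,.5,-.5,-1.5],2)*.092
f=lambda v:((v[:2]+np.outer(off,[np.cos(v[2]),np.sin(v[2])])-A)**2).sum()
o=minimize(f,[.57,-.14,1.14],method='Nelder-Mead',options=dict(xatol=1e-5,fatol=1e-9)).x
print('caddy',o,np.degrees(o[2]),np.sqrt(f(o)/8))
C=[o[:2]+k*.092*np.array([np.cos(o[2]),np.sin(o[2])]) for k in(1.5,.5,-.5,-1.5)];print(C)
t=P[0]['img'].copy()[90:280,130:430]; t=cv2.resize(t,None,fx=2.6,fy=2.6,interpolation=cv2.INTER_CUBIC)
u=np.array([np.cos(o[2]),np.sin(o[2])]);w=np.array([u[1],-u[0]])
for c in C:
    q=np.array([proj(P[0],(*(c+.038*(a*u+b*w)),.028)) for a,b in[(1,1),(1,-1),(-1,-1),(-1,1)]]); q=(q-[130,90])*2.6
    cv2.polylines(t,[q.astype(int)],True,(255,255,0),1)
cv2.imwrite('pics/crop1.png',t[:,:,::-1])
E
```

```text
salt_mid 2 [ 0.4842 -0.0303  0.2028] [ 0.488  -0.034   0.2385] both (array([ 0.4842, -0.0313]), np.float64(0.22208940854255133))
pepper_mid 2 [ 0.4422 -0.1242  0.0866] [ 0.4407 -0.1274  0.1   ] both (array([ 0.4398, -0.1254]), np.float64(0.1030234467483866))
herb_mid 2 [ 0.335  -0.2963  0.0613] [ 0.3337 -0.2971  0.4175] both (array([ 0.3344, -0.2965]), np.float64(0.24563731181934656))
vanilla_mid 2 [ 0.379  -0.2126  0.0619] [ 0.3799 -0.2143  0.1499] both (array([ 0.379 , -0.2126]), np.float64(0.11096243899568292))
brown_jar_a_mid 2 [0.534  0.0559 0.0501] [0.5337 0.0571 0.0726] both (array([0.5344, 0.0559]), np.float64(0.06156409374231159))
caddy [ 0.5736 -0.1431  1.1213] 64.24482772293742 0.007220939053818027
[array([ 0.6336, -0.0188]), array([ 0.5936, -0.1017]), array([ 0.5536, -0.1846]), array([ 0.5137, -0.2674])]
```

View pics/crop1.png

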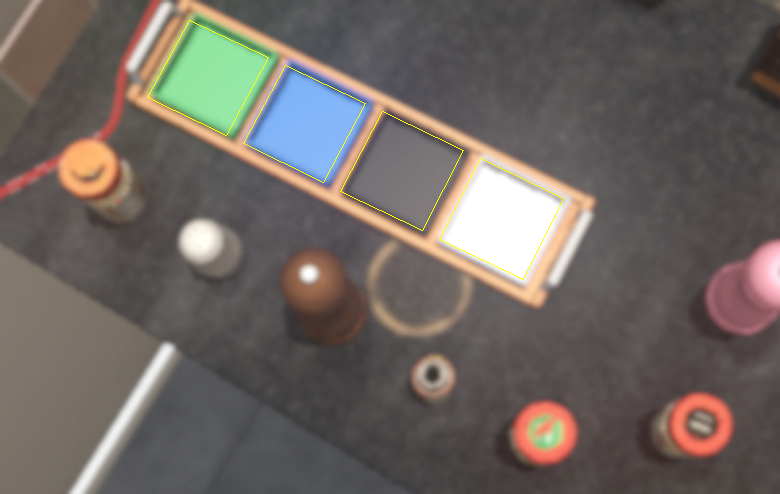

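The crop settles which objects are meant: brown_a has an orange patch (90,165), salt is at (210,245), the brown mill at (325,295), the dropper at (433,375), and the green-patch herb jar at (545,432). Brown_b has a dark patch (700,425). The cell overlay is about 4 mm off in -y. The salt fit is weak, so I'll check it separately.

Run:
```python
from h import *
P=[robot.read_camera('top'),robot.read_camera('side')]
print('dome',atz(P[0],(208.1,182.8),.082))
out=[]
for p,(u,v) in zip(P,[(210,185),(222,247)]):
    t=p['img'].copy()
    t=cv2.resize(t[v-35:v+35,u-35:u+35],None,fx=5.5,fy=5.5,interpolation=cv2.INTER_CUBIC)
    for xy,c in [((.484,-.031),(255,0,0)),((.487,-.026),(0,255,0))]:
        r=render(p,PR['salt_mid'],*xy).astype(np.uint8); r=cv2.resize(r[2*(v-35):2*(v+35),2*(u-35):2*(u+35)],(385,385))
        cv2.drawContours(t,cv2.findContours(r,0,1)[0],-1,c,1)
    out.append(t)
cv2.imwrite('pics/salt.png',np.hstack(out)[:,:,::-1])
p=P[0];
```

```text
dome [ 0.48190661 -0.03133953  0.082     ]
```

View pics/salt.png

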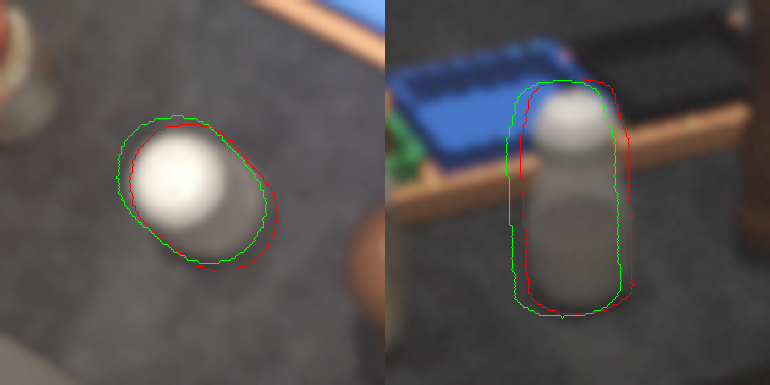

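```bash
cat >> h.py <<'E'
from scipy.spatial.transform import Rotation as R
def togo(x,y,z):
    s=robot.read_state(); r=R.from_rotvec(s['orientation']); d=r.inv().apply(np.array([x,y,z])-s['tool_pos'])*100
    ty=r.as_matrix()[:,1]; print('t %.2f pos %s togo cm %s yaw %.1f tilt %.1f F %s open %.3f q %s'%(s['t'],np.round(s['tool_pos'],4),np.round(d,2),np.degrees(np.arctan2(ty[1],ty[0])),np.degrees(np.arccos(-r.as_matrix()[2,2])),np.round(s['force'],1),s['opening'],np.round(s['q'],2)))
E
python3 -m jog '[[[0,0,-6.5,0,0,0,9.3],[0,0,-6.5,0,0,-0.5,9.3],[0,0,-6.5,0,0,-0.5,9.3],[0,0,-6.5,0,0,-0.5,9.3],[0,0,-6.5,0,0,0,9.3]]]' 20
python3 -m jog '[[[0,0,-6.5,0,0,0,9.3],[0,0,-6.5,0,0,0,9.3],[0,0,0,0,0,0,9.3],[0,0,0,0,0,0,9.3]]]' 20
python3 -c "from h import *; togo(.483,-.031,.23)"
```

```text
t: 2.12
tool_pos: [0.1728, -0.5751, 0.2349]
orientation: [2.851, 1.316, -0.001]
force: [-0.6, -0.8, 0.2]
opening: 0.093
t: 2.45
tool_pos: [0.1726, -0.5746, 0.2336]
orientation: [-2.693, -1.618, -0.0]
force: [-0.3, -0.2, -0.2]
opening: 0.0927
t 2.45 pos [ 0.1726 -0.5746  0.2336] togo cm [62.57  1.9   0.36] yaw -28.0 tilt 0.0 F [-0.3 -0.2 -0.2] open 0.093 q [-1.36  0.12  1.47  0.    1.55 -0.88]
```

```bash
python3 -m jog '[[[0,0,0,2,0,0,9.3],[0,0,0,3.5,0.1,0,9.3],[0,0,0,3.5,0.1,0,9.3],[0,0,0,3.5,0.1,0,9.3],[0,0,0,3.5,0.1,0,9.3]]]' >/dev/null
python3 -m jog '[[[0,0,0,3.5,0.1,0,9.3],[0,0,0,3.5,0.1,0,9.3],[0,0,0,3.5,0.1,0,9.3],[0,0,0,3.5,0.1,0,9.3],[0,0,0,3.5,0.1,0,9.3]]]' >/dev/null
python3 -m jog '[[[0,0,0,3.5,0.1,0,9.3],[0,0,0,3.5,0.1,0,9.3],[0,0,0,3.5,0.1,0,9.3],[0,0,0,3.5,0.1,0,9.3],[0,0,0,3.5,0.1,0,9.3]]]' >/dev/null
python3 -m jog '[[[0,0,0,3.5,0.1,0,9.3],[0,0,0,3.5,0.1,0,9.3],[0,0,0,3,0.1,0,9.3],[0,0,0,0,0,0,9.3],[0,0,0,0,0,0,9.3]]]' >/dev/null
python3 -c "from h import *; togo(.483,-.031,.031)"
```

```text
t 4.12 pos [ 0.4723 -0.0416  0.2335] togo cm [ 1.44  0.46 20.25] yaw -27.8 tilt 0.0 F [-0.2 -0.2 -0. ] open 0.093 q [-0.2  -0.22  1.8  -0.    1.56  0.29]
```

```bash
python3 -m jog '[[[0,0,0,1.4,0.5,0,9.3],[0,0,0,0,0,3,9.3],[0,0,0,0,0,3,9.3],[0,0,0,0,0,3,9.3],[0,0,0,0,0,3,9.3]]]' >/dev/null
python3 -m jog '[[[0,0,0,0,0,2.5,9.3],[0,0,0,0,0,2.5,9.3],[0,0,0,0,0,2,9.3],[0,0,0,0,0,1.2,9.3],[0,0,0,0,0,0,9.3]]]' >/dev/null
python3 - <<'E'
from h import *
togo(.483,-.031,.031)
p=robot.read_camera('side');save(p,'s1')
cv2.imwrite('pics/s1c.png',cv2.resize(p['img'][150:300,150:320],None,fx=3,fy=3)[:,:,::-1])
E
```

```text
t 4.95 pos [ 0.4803 -0.0334  0.0288] togo cm [ 0.34  0.13 -0.22] yaw -27.9 tilt 0.3 F [-0.2 -0.1 -0.4] open 0.093 q [-0.18 -0.    1.99 -0.    1.16  0.31]
```

View pics/s1c.png

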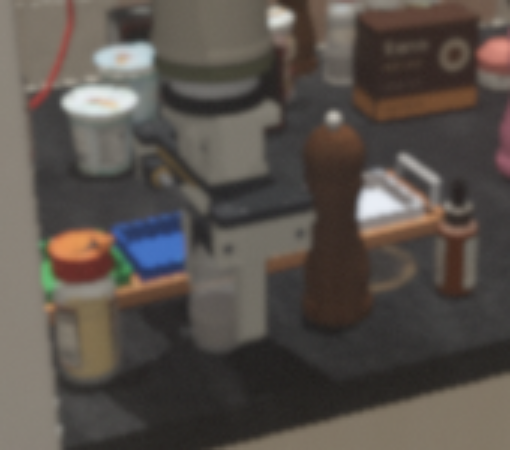

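The salt shaker sits between the fingers (crop 215,300), clear of the mill and brown_a. I'll close on it.

```bash
python3 -m jog '[[[0,0,0,0.3,0.1,-0.2,6],[0,0,0,0,0,0,3.5],[0,0,0,0,0,0,3.5],[0,0,0,0,0,0,3.5],[0,0,0,0,0,0,3.5]]]' 15 >/dev/null
python3 -m jog '[[[0,0,0,0,0,0,3.5],[0,0,0,0,0,0,3.5],[0,0,0,0,0,0,3.5],[0,0,0,0,0,0,3.5],[0,0,0,0,0,0,3.5]]]' 15
python3 -m jog '[[[0,0,0,0,0,-0.5,3.5],[0,0,0,0,0,-1.5,3.5],[0,0,0,0,0,-2,3.5],[0,0,0,0,0,-2.5,3.5],[0,0,0,0,0,-2.5,3.5]]]'
python3 -m jog '[[[0,0,0,0,0,-2.5,3.5],[0,0,0,0,0,-2.5,3.5],[0,0,0,0,0,-2.5,3.5],[0,0,0,0,0,-2,3.5],[0,0,0,0,0,-1,3.5]]]' >/dev/null
python3 -m jog '[[[0,0,0,0,0,-0.5,3.5],[0,0,0,0,0,0,3.5]]]'
python3 -c "from h import *; togo(.514,-.271,.23)"
```

```text
t: 5.83
tool_pos: [0.4851, -0.0306, 0.0335]
orientation: [-2.69, -1.623, 0.0]
force: [-0.9, -0.2, -0.5]
opening: 0.0401
t: 6.25
tool_pos: [0.4845, -0.0305, 0.1243]
orientation: [-2.689, -1.623, 0.002]
force: [-0.5, 0.3, -1.0]
opening: 0.0402
t: 6.83
tool_pos: [0.4856, -0.0307, 0.2344]
orientation: [2.689, 1.623, 0.002]
force: [-0.9, 0.1, -1.4]
opening: 0.0399
t 6.83 pos [ 0.4856 -0.0307  0.2344] togo cm [-19.94  13.71   0.45] yaw -27.8 tilt 0.1 F [-0.9  0.1 -1.4] open 0.040 q [-0.17 -0.19  1.77  0.    1.56  0.32]
```

```bash
python3 -m jog '[[[0,0,0,-1.2,0.8,0,3.5],[0,0,0,-2,1.4,0,3.5],[0,0,0,-2.5,1.7,0,3.5],[0,0,0,-2.5,1.7,0,3.5],[0,0,0,-2.5,1.7,0,3.5]]]' >/dev/null
python3 -m jog '[[[0,0,0,-2.5,1.7,0,3.5],[0,0,0,-2.5,1.7,0,3.5],[0,0,0,-2,1.4,0,3.5],[0,0,0,-1.5,1.1,0,3.5],[0,0,0,-0.7,0.5,0,3.5]]]' >/dev/null
python3 -m jog '[[[0,0,0,0,0,0,3.5],[0,0,0,0,0,0,3.5]]]'
python3 - <<'E'
from h import *
togo(.514,-.271,.0455)
p=robot.read_camera('top');save(p,'t1')
cv2.imwrite('pics/t1c.png',cv2.resize(p['img'][90:280,150:430],None,fx=2.5,fy=2.5)[:,:,::-1])
E
```

```text
t: 7.83
tool_pos: [0.5131, -0.2698, 0.2322]
orientation: [-2.688, -1.621, 0.001]
force: [0.3, 0.2, -2.0]
opening: 0.0403
t 7.83 pos [ 0.5131 -0.2698  0.2322] togo cm [-0.08  0.18 18.67] yaw -27.8 tilt 0.1 F [ 0.3  0.2 -2. ] open 0.040 q [-0.57  0.07  1.52  0.    1.55 -0.09]
```

View pics/t1c.png

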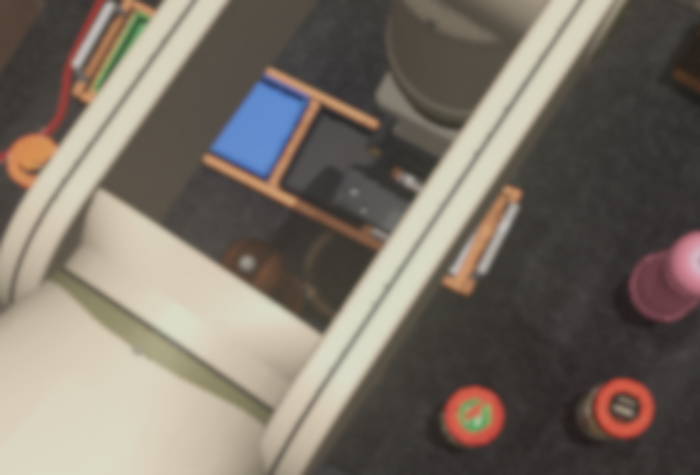

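The arm hides the white cell from above, so I can't use this view for the drop. The herb jar (472,415) and brown_b (622,408) are standing as before. I'll lower by dead reckoning and watch the force.

```bash
python3 -m jog '[[[0,0,0,0,0.1,1.5,3.5],[0,0,0,0,0.1,3,3.5],[0,0,0,0,0,3,3.5],[0,0,0,0,0,3,3.5],[0,0,0,0,0,3,3.5]]]' >/dev/null
python3 -m jog '[[[0,0,0,0,0,2,3.5],[0,0,0,0,0,1,3.5],[0,0,0,0,0,0.8,3.5],[0,0,0,0,0,0.6,3.5],[0,0,0,0,0,0,3.5]]]'
python3 - <<'E'
from h import *
togo(.514,-.271,.0445)
p=robot.read_camera('side');save(p,'s2')
cv2.imwrite('pics/s2c.png',cv2.resize(p['img'][150:300,150:350],None,fx=3,fy=3)[:,:,::-1])
E
```

```text
t: 8.72
tool_pos: [0.5156, -0.2711, 0.0546]
orientation: [2.689, 1.624, 0.0]
force: [-1.6, 0.1, -0.9]
opening: 0.0401
t 8.72 pos [ 0.5156 -0.2711  0.0546] togo cm [-0.07 -0.15  1.01] yaw -27.8 tilt 0.0 F [-1.6  0.1 -0.9] open 0.040 q [-0.57  0.22  1.7   0.    1.22 -0.09]
```

View pics/s2c.png

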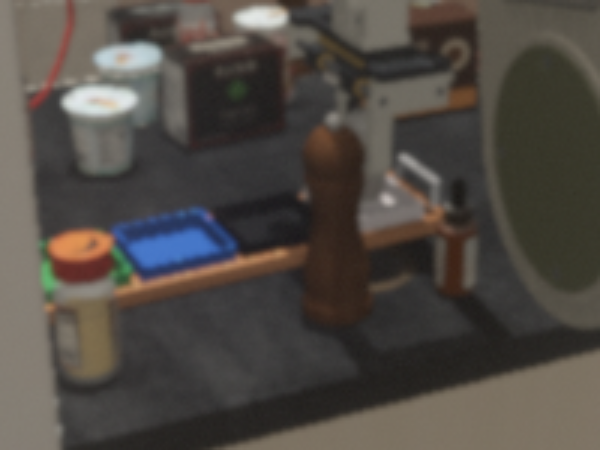

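The gripper is over the white cell (crop 385,200), partly hidden by the mill, and nothing has been disturbed. I'll lower the last centimetre.

```bash
python3 -m jog '[[[0,0,0,-0.1,-0.2,0.4,3.5],[0,0,0,0,0,0.4,3.5],[0,0,0,0,0,0.15,3.5],[0,0,0,0,0,0,3.5],[0,0,0,0,0,0,3.5]]]'
python3 -c "from h import *; togo(.514,-.271,.0445)"
```

```text
t: 9.18
tool_pos: [0.5132, -0.2715, 0.0452]
orientation: [2.69, 1.623, 0.0]
force: [0.2, -0.5, -0.2]
opening: 0.0399
t 9.18 pos [ 0.5132 -0.2715  0.0452] togo cm [0.08 0.05 0.07] yaw -27.8 tilt 0.0 F [ 0.2 -0.5 -0.2] open 0.040 q [-0.57  0.23  1.71  0.    1.21 -0.09]
```

```bash
python3 -m jog '[[[0,0,0,0,0,0,4.6],[0,0,0,0,0,0,5.5],[0,0,0,0,0,0,7],[0,0,0,0,0,0,9.3],[0,0,0,0,0,0,9.3]]]'
python3 -m jog '[[[0,0,0,0,0,0,9.3],[0,0,0,0,0,0,9.3],[0,0,0,0,0,-1,9.3],[0,0,0,0,0,-2.5,9.3],[0,0,0,0,0,-3,9.3]]]' >/dev/null
python3 -m jog '[[[0,0,0,0,0,-3,9.3],[0,0,0,0,0,-3,9.3],[0,0,0,0,0,-3,9.3],[0,0,0,0,0,-3,9.3],[0,0,0,0,0,-0.5,9.3]]]' >/dev/null
python3 -m jog '[[[0,0,0,0,0,0,9.3],[0,0,0,0,0,0,9.3]]]'
python3 -c "from h import *; togo(.441,-.125,.23)"
```

```text
t: 9.6
tool_pos: [0.5133, -0.2715, 0.0453]
orientation: [2.69, 1.623, 0.0]
force: [-0.0, -0.8, 0.6]
opening: 0.0681
t: 10.6
tool_pos: [0.5132, -0.2714, 0.2353]
orientation: [2.689, 1.623, 0.0]
force: [0.1, -0.6, -0.5]
opening: 0.0931
t 10.60 pos [ 0.5132 -0.2714  0.2353] togo cm [  9.59 -13.22   0.52] yaw -27.8 tilt 0.0 F [ 0.1 -0.6 -0.5] open 0.093 q [-0.57  0.07  1.52 -0.    1.55 -0.09]
```

```bash
python3 -m jog '[[[0,0,0,1,-1.4,0,9.3],[0,0,0,2,-2.7,0,9.3],[0,0,0,2.2,-3,0,9.3],[0,0,0,2.2,-3,0,9.3],[0,0,0,1.6,-2.3,0,9.3]]]' >/dev/null
python3 -m jog '[[[0,0,0,0.6,-0.8,0,9.3],[0,0,0,0,0,0,9.3],[0,0,0,0,0,0,9.3]]]' >/dev/null
python3 - <<'E'
from h import *
togo(.441,-.125,.121)
p=robot.read_camera('top');save(p,'t2')
a=p['img'][90:280,150:430]
q=robot.read_camera('side');save(q,'s3')
b=q['img'][110:300,150:350]
cv2.imwrite('pics/ts2.png',cv2.resize(np.hstack([a,b]),None,fx=1.65,fy=2)[:,:,::-1])
E
```

```text
t 11.27 pos [ 0.4409 -0.1249  0.2341] togo cm [ 0.    0.02 11.31] yaw -27.7 tilt 0.1 F [-0.4 -0.3  0.8] open 0.093 q [-0.39 -0.27  1.84 -0.    1.57  0.1 ]
```

View pics/ts2.png

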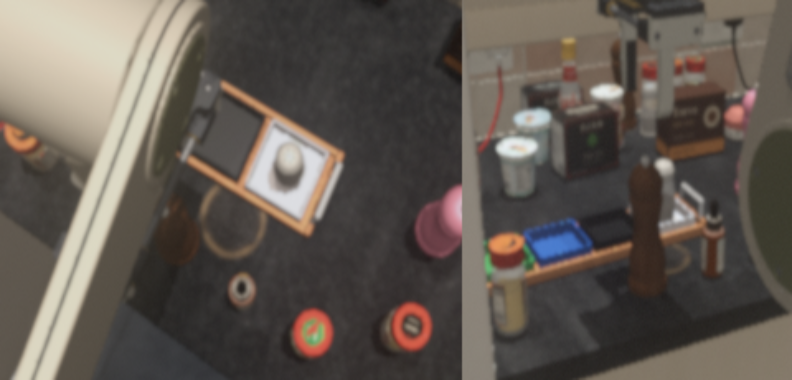

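Salt stands upright in the white cell (290,165), and the gripper is above the mill. I'll descend and grip the head.

```bash
python3 -m jog '[[[0,0,0,0,0,1,9.3],[0,0,0,0,0,2,9.3],[0,0,0,0,0,2.5,9.3],[0,0,0,0,0,2.5,9.3],[0,0,0,0,0,2,9.3]]]' >/dev/null
python3 -m jog '[[[0,0,0,0,0,1.2,9.3],[0,0,0,0,0,0,9.3],[0,0,0,0,0,0,7],[0,0,0,0,0,0,3.5],[0,0,0,0,0,0,3.5]]]' 15
python3 -m jog '[[[0,0,0,0,0,0,3.5],[0,0,0,0,0,0,3.5],[0,0,0,0,0,0,3.5],[0,0,0,0,0,0,3.5],[0,0,0,0,0,0,3.5]]]' 20
python3 - <<'E'
from h import *
togo(.441,-.125,.121)
q=robot.read_camera('side');save(q,'s4')
cv2.imwrite('pics/s4c.png',cv2.resize(q['img'][130:280,200:350],None,fx=3,fy=3)[:,:,::-1])
E
```

```text
t: 12.2
tool_pos: [0.4423, -0.1256, 0.1247]
orientation: [2.688, 1.622, 0.002]
force: [0.1, -0.1, 0.7]
opening: 0.0773
t: 12.62
tool_pos: [0.4413, -0.125, 0.1234]
orientation: [2.689, 1.623, 0.0]
force: [-0.8, 0.3, 2.0]
opening: 0.0478
t 12.62 pos [ 0.4413 -0.125   0.1234] togo cm [-0.02 -0.03  0.24] yaw -27.8 tilt 0.0 F [-0.8  0.3  2. ] open 0.048 q [-0.39 -0.19  1.98  0.    1.35  0.1 ]
```

View pics/s4c.png

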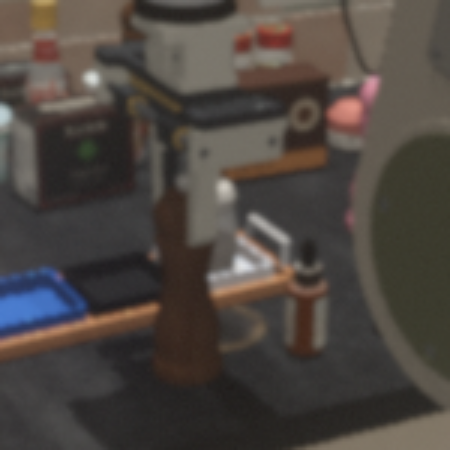

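The mill is gripped by its head (opening 48 mm) and still upright. I'll lift it.

```bash
python3 -m jog '[[[0,0,0,0,0,-0.3,3.5],[0,0,0,0,0,-0.8,3.5],[0,0,0,0,0,-1.3,3.5],[0,0,0,0,0,-1.8,3.5],[0,0,0,0,0,-1.8,3.5]]]'
python3 -m jog '[[[0,0,0,0,0,-1.8,3.5],[0,0,0,0,0,-0.8,3.5],[0,0,0,0,0,0,3.5],[0,0,0,0,0,0,3.5]]]'
python3 -c "from h import *; togo(.554,-.188,.205)"
```

```text
t: 13.08
tool_pos: [0.4407, -0.1248, 0.1838]
orientation: [-2.689, -1.623, 0.001]
force: [-0.3, -0.5, -1.6]
opening: 0.0471
t: 13.42
tool_pos: [0.4413, -0.125, 0.2092]
orientation: [2.689, 1.623, 0.001]
force: [-1.0, 0.4, -1.5]
opening: 0.0475
t 13.42 pos [ 0.4413 -0.125   0.2092] togo cm [-0.32 12.91  0.42] yaw -27.8 tilt 0.0 F [-1.   0.4 -1.5] open 0.048 q [-0.39 -0.26  1.88  0.    1.52  0.1 ]
```

```bash
python3 -m jog '[[[0,0,0,0,0.6,0,3.5],[0,0,0,0,1.2,0,3.5],[0,0,0,-0.1,1.6,0,3.5],[0,0,0,-0.1,1.8,0,3.5],[0,0,0,-0.1,1.8,0,3.5]]]' >/dev/null
python3 -m jog '[[[0,0,0,0,1.8,0,3.5],[0,0,0,0,1.6,0,3.5],[0,0,0,0,1.2,0,3.5],[0,0,0,0,0.9,0,3.5],[0,0,0,0,0.4,0,3.5]]]' >/dev/null
python3 -m jog '[[[0,0,0,0,0,0,3.5],[0,0,0,0,0,0,3.5],[0,0,0,0,0,0,3.5]]]' >/dev/null
python3 - <<'E'
from h import *
togo(.554,-.188,.1344)
q=robot.read_camera('side');save(q,'s5')
p=robot.read_camera('top');save(p,'t3')
t=cv2.resize(q['img'][130:280,200:350],None,fx=3,fy=3)
for xy,z in [((.554,-.188),.075)]:
    pass
cv2.imwrite('pics/s5c.png',t[:,:,::-1])
E
```

```text
t 14.50 pos [ 0.5534 -0.1874  0.2086] togo cm [-0.02  0.09  7.42] yaw -27.8 tilt 0.1 F [ 0.7 -0.2 -0.8] open 0.048 q [-0.41  0.09  1.55  0.    1.5   0.07]
```

View pics/s5c.png

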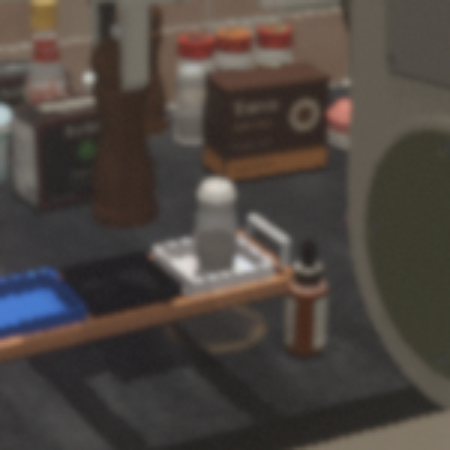

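The mill hangs upright over the black cell (crop 120,290), and salt stands in white (215,225). I'll lower it.

```bash
python3 -m jog '[[[0,0,0,0,0.1,0.8,3.5],[0,0,0,0,0,1.5,3.5],[0,0,0,0,0,1.5,3.5],[0,0,0,0,0,1.2,3.5],[0,0,0,0,0,0.8,3.5]]]' >/dev/null
python3 -m jog '[[[0,0,0,0,0,0.5,3.5],[0,0,0,0,0,0.4,3.5],[0,0,0,0,0,0.3,3.5],[0,0,0,0,0,0,3.5],[0,0,0,0,0,0,3.5]]]'
python3 -c "from h import *; togo(.554,-.188,.1344)"
```

```text
t: 15.43
tool_pos: [0.5551, -0.1884, 0.1396]
orientation: [2.689, 1.623, 0.001]
force: [-0.3, 0.2, -1.4]
opening: 0.0477
t 15.43 pos [ 0.5551 -0.1884  0.1396] togo cm [-0.02 -0.11  0.52] yaw -27.8 tilt 0.0 F [-0.3  0.2 -1.4] open 0.048 q [-0.41  0.14  1.62 -0.    1.38  0.07]
```

```bash
python3 -m jog '[[[0,0,0,0,-0.1,0.2,3.5],[0,0,0,0,0,0.2,3.5],[0,0,0,0,0,0.1,3.5],[0,0,0,0,0,0,3.5],[0,0,0,0,0,0,3.5]]]'
python3 -c "from h import *; togo(.554,-.188,.1344)"
```

```text
t: 15.85
tool_pos: [0.5541, -0.1878, 0.1345]
orientation: [2.689, 1.623, 0.001]
force: [0.3, 0.6, 0.5]
opening: 0.0479
t 15.85 pos [ 0.5541 -0.1878  0.1345] togo cm [-0.02 -0.    0.01] yaw -27.8 tilt 0.0 F [0.3 0.6 0.5] open 0.048 q [-0.41  0.14  1.63  0.    1.37  0.07]
```

```bash
python3 -m jog '[[[0,0,0,0,0,0,5.2],[0,0,0,0,0,0,6],[0,0,0,0,0,0,7.5],[0,0,0,0,0,0,9.3],[0,0,0,0,0,0,9.3]]]'
python3 -m jog '[[[0,0,0,0,0,0,9.3],[0,0,0,0,0,0,9.3],[0,0,0,0,0,-1,9.3],[0,0,0,0,0,-2.5,9.3],[0,0,0,0,0,-3,9.3]]]' >/dev/null
python3 -m jog '[[[0,0,0,0,0,-3,9.3],[0,0,0,0,0,-1.5,9.3],[0,0,0,0,0,0,9.3],[0,0,0,0,0,0,9.3]]]'
python3 -c "from h import *; togo(.3345,-.2965,.24)"
```

```text
t: 16.27
tool_pos: [0.5539, -0.1877, 0.1341]
orientation: [-2.69, -1.623, 0.0]
force: [0.4, -0.8, 1.0]
opening: 0.074
t: 17.02
tool_pos: [0.5546, -0.1881, 0.2459]
orientation: [2.688, 1.622, 0.003]
force: [0.4, -0.1, -0.6]
opening: 0.0928
t 17.02 pos [ 0.5546 -0.1881  0.2459] togo cm [-19.85 -14.42   0.54] yaw -27.8 tilt 0.2 F [ 0.4 -0.1 -0.6] open 0.093 q [-0.41  0.08  1.49 -0.    1.57  0.07]
```

```bash
python3 -m jog '[[[0,0,0,-1.2,-0.9,0,9.3],[0,0,0,-2.2,-1.6,0,9.3],[0,0,0,-2.7,-2,0,9.3],[0,0,0,-2.7,-2,0,9.3],[0,0,0,-2.7,-2,0,9.3]]]' >/dev/null
python3 -m jog '[[[0,0,0,-2.7,-2,0,9.3],[0,0,0,-2.6,-1.9,0,9.3],[0,0,0,-2,-1.4,0,9.3],[0,0,0,-1,-0.7,0,9.3],[0,0,0,0,0,0,9.3]]]' >/dev/null
python3 -m jog '[[[0,0,0,0,0,0,9.3],[0,0,0,0,0,0,9.3]]]' >/dev/null
python3 - <<'E'
from h import *
togo(.3345,-.2965,.036)
p=robot.read_camera('top');save(p,'t4')
a=p['img'][90:280,150:430]
q=robot.read_camera('side');save(q,'s6')
b=q['img'][110:300,180:380]
cv2.imwrite('pics/ts4.png',cv2.resize(np.hstack([a,b]),None,fx=1.65,fy=2)[:,:,::-1])
E
```

```text
t 18.02 pos [ 0.3335 -0.2947  0.2432] togo cm [-0.13  0.19 20.72] yaw -27.8 tilt 0.1 F [ 0.4  0.5 -0.6] open 0.093 q [-0.84 -0.31  1.86  0.    1.59 -0.35]
```

View pics/ts4.png

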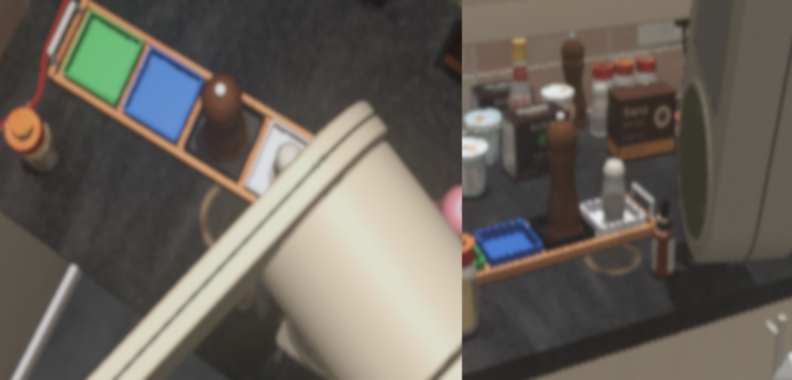

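The mill stands in the black cell and salt in white. I'll descend on the herb jar, which the fit from its clear early view placed at IoU 0.94.

```bash
python3 -m jog '[[[0,0,0,-0.1,0.2,1.2,9.3],[0,0,0,0,0,2.7,9.3],[0,0,0,0,0,3,9.3],[0,0,0,0,0,3,9.3],[0,0,0,0,0,3,9.3]]]' >/dev/null
python3 -m jog '[[[0,0,0,0,0,3,9.3],[0,0,0,0,0,2.5,9.3],[0,0,0,0,0,1.5,9.3],[0,0,0,0,0,0.8,9.3],[0,0,0,0,0,0,9.3]]]'
python3 -m jog '[[[0,0,0,0,0,0,9.3],[0,0,0,0,0,0,7],[0,0,0,0,0,0,3.5],[0,0,0,0,0,0,3.5],[0,0,0,0,0,0,3.5]]]' 15
python3 -m jog '[[[0,0,0,0,0,0,3.5],[0,0,0,0,0,0,3.5],[0,0,0,0,0,0,3.5],[0,0,0,0,0,0,3.5],[0,0,0,0,0,0,3.5]]]' 15
python3 -c "from h import *; togo(.3345,-.2965,.036)"
```

```text
t: 18.95
tool_pos: [0.3336, -0.2953, 0.0344]
orientation: [-2.685, -1.622, 0.001]
force: [0.2, 0.4, -0.2]
opening: 0.0932
t: 19.37
tool_pos: [0.3352, -0.2977, 0.0381]
orientation: [2.688, 1.622, 0.001]
force: [0.5, 0.5, 0.4]
opening: 0.0709
t: 19.78
tool_pos: [0.3347, -0.2972, 0.0372]
orientation: [2.69, 1.623, 0.0]
force: [0.3, -0.0, 1.5]
opening: 0.0446
t 19.78 pos [ 0.3347 -0.2972  0.0372] togo cm [ 0.06 -0.05  0.12] yaw -27.8 tilt 0.0 F [ 0.3 -0.   1.5] open 0.045 q [-0.84 -0.11  2.08 -0.    1.18 -0.36]
```

```bash
python3 -m jog '[[[0,0,0,0,0,0,3.5],[0,0,0,0,0,-0.6,3.5],[0,0,0,0,0,-1.5,3.5],[0,0,0,0,0,-2.2,3.5],[0,0,0,0,0,-2.5,3.5]]]'
python3 -m jog '[[[0,0,0,0,0,-2.5,3.5],[0,0,0,0,0,-2.5,3.5],[0,0,0,0,0,-2.5,3.5],[0,0,0,0,0,-2.5,3.5],[0,0,0,0,0,-2.5,3.5]]]' >/dev/null
python3 -m jog '[[[0,0,0,0,0,-1.5,3.5],[0,0,0,0,0,-0.7,3.5],[0,0,0,0,0,0,3.5],[0,0,0,0,0,0,3.5]]]'
python3 -c "from h import *; togo(.634,-.022,.25)"
```

```text
t: 20.2
tool_pos: [0.3336, -0.296, 0.1048]
orientation: [-2.687, -1.621, 0.001]
force: [0.2, -0.9, -1.5]
opening: 0.0441
t: 20.95
tool_pos: [0.3344, -0.297, 0.2515]
orientation: [-2.689, -1.623, 0.0]
force: [-0.1, 0.7, -2.3]
opening: 0.0439
t 20.95 pos [ 0.3344 -0.297   0.2515] togo cm [38.29 13.69  0.15] yaw -27.8 tilt 0.0 F [-0.1  0.7 -2.3] open 0.044 q [-0.84 -0.3   1.84  0.    1.61 -0.36]
```

```bash
python3 -m jog '[[[0,0,0,1.1,0.4,0,3.5],[0,0,0,2,0.7,0,3.5],[0,0,0,2.7,1,0,3.5],[0,0,0,2.8,1,0,3.5],[0,0,0,2.8,1,0,3.5]]]' >/dev/null
python3 -m jog '[[[0,0,0,2.8,1,0,3.5],[0,0,0,2.8,1,0,3.5],[0,0,0,2.8,1,0,3.5],[0,0,0,2.8,1,0,3.5],[0,0,0,2.8,1,0,3.5]]]' >/dev/null
python3 -m jog '[[[0,0,0,2.8,1,0,3.5],[0,0,0,2.8,1,0,3.5],[0,0,0,2.7,1,0,3.5],[0,0,0,2,0.7,0,3.5],[0,0,0,1.4,0.5,0,3.5]]]' >/dev/null
python3 -m jog '[[[0,0,0,0.8,0.2,0,3.5],[0,0,0,0.4,0.2,0,3.5],[0,0,0,0,0,0,3.5],[0,0,0,0,0,0,3.5],[0,0,0,0,0,0,3.5]]]' 
python3 -c "from h import *; togo(.634,-.022,.0482)"
```

```text
t: 22.62
tool_pos: [0.6338, -0.023, 0.252]
orientation: [-2.69, -1.622, 0.001]
force: [-0.1, 0.4, -1.6]
opening: 0.0444
t 22.62 pos [ 0.6338 -0.023   0.252 ] togo cm [ 1.100e-01 -2.000e-02  2.038e+01] yaw -27.8 tilt 0.0 F [-0.1  0.4 -1.6] open 0.044 q [-0.12  0.21  1.34 -0.    1.59  0.37]
```

```bash
python3 -m jog '[[[0,0,0,0.1,0,1.2,3.5],[0,0,0,0,0,2.5,3.5],[0,0,0,0,0,3,3.5],[0,0,0,0,0,3,3.5],[0,0,0,0,0,3,3.5]]]' >/dev/null
python3 -m jog '[[[0,0,0,0,0,2.5,3.5],[0,0,0,0,0,1.5,3.5],[0,0,0,0,0,1.2,3.5],[0,0,0,0,0,0.8,3.5],[0,0,0,0,0,0.6,3.5]]]' >/dev/null
python3 -m jog '[[[0,0,0,0,0,0,3.5],[0,0,0,0,0,0,3.5],[0,0,0,0,0,0,3.5]]]'
python3 - <<'E'
from h import *
togo(.634,-.022,.0482)
p=robot.read_camera('top');save(p,'t5')
a=p['img'][70:260,120:400]
q=robot.read_camera('side');save(q,'s7')
b=q['img'][110:300,140:340]
cv2.imwrite('pics/ts5.png',cv2.resize(np.hstack([a,b]),None,fx=1.65,fy=2)[:,:,::-1])
E
```

```text
t: 23.7
tool_pos: [0.6359, -0.0214, 0.0606]
orientation: [2.689, 1.622, 0.003]
force: [0.4, 0.5, -1.3]
opening: 0.0445
t 23.70 pos [ 0.6359 -0.0214  0.0606] togo cm [-0.14 -0.14  1.24] yaw -27.8 tilt 0.1 F [ 0.4  0.5 -1.3] open 0.044 q [-0.11  0.35  1.54  0.    1.26  0.37]
```

View pics/ts5.png

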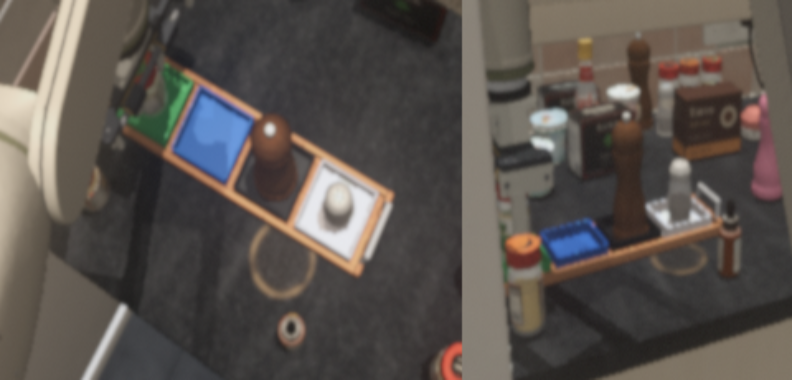

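The herb jar is within the green cell outline (150,110). The mill and salt are standing, and brown_a is untouched. I'll lower the rest.

```bash
python3 -m jog '[[[0,0,0,-0.1,-0.1,0.4,3.5],[0,0,0,0,0,0.4,3.5],[0,0,0,0,0,0.3,3.5],[0,0,0,0,0,0,3.5],[0,0,0,0,0,0,3.5]]]'
python3 -c "from h import *; togo(.634,-.022,.0482)"
```

```text
t: 24.22
tool_pos: [0.6334, -0.0217, 0.0479]
orientation: [-2.69, -1.623, 0.0]
force: [-0.1, -0.0, -1.0]
opening: 0.0438
t 24.22 pos [ 0.6334 -0.0217  0.0479] togo cm [ 0.    0.06 -0.03] yaw -27.8 tilt 0.0 F [-0.1 -0.  -1. ] open 0.044 q [-0.12  0.36  1.55 -0.    1.24  0.37]
```

```bash
python3 -m jog '[[[0,0,0,0,0,0.1,3.5],[0,0,0,0,0,0,3.5],[0,0,0,0,0,0,3.5]]]'
python3 -m jog '[[[0,0,0,0,0,0,4.8],[0,0,0,0,0,0,5.5],[0,0,0,0,0,0,7],[0,0,0,0,0,0,9.3],[0,0,0,0,0,0,9.3]]]'
python3 -m jog '[[[0,0,0,0,0,0,9.3],[0,0,0,0,0,0,9.3],[0,0,0,0,0,-1,9.3],[0,0,0,0,0,-2.5,9.3],[0,0,0,0,0,-3,9.3]]]' >/dev/null
python3 -m jog '[[[0,0,0,0,0,-3,9.3],[0,0,0,0,0,-3,9.3],[0,0,0,0,0,-3,9.3],[0,0,0,0,0,-3,9.3],[0,0,0,0,0,-1.5,9.3]]]' >/dev/null
python3 -m jog '[[[0,0,0,0,0,0,9.3],[0,0,0,0,0,0,9.3]]]'
python3 -c "from h import *; togo(.379,-.213,.25)"
```

```text
t: 24.47
tool_pos: [0.6335, -0.0217, 0.0479]
orientation: [-2.69, -1.623, 0.0]
force: [-3.1, -0.7, 7.0]
opening: 0.044
t: 24.88
tool_pos: [0.6334, -0.0217, 0.0469]
orientation: [-2.69, -1.623, 0.0]
force: [-0.1, -0.7, -0.3]
opening: 0.07
t: 25.88
tool_pos: [0.6342, -0.0218, 0.249]
orientation: [2.688, 1.622, 0.004]
force: [0.7, 0.8, -0.9]
opening: 0.093
t 25.88 pos [ 0.6342 -0.0218  0.249 ] togo cm [-28.81 -13.66  -0.17] yaw -27.8 tilt 0.2 F [ 0.7  0.8 -0.9] open 0.093 q [-0.12  0.21  1.34  0.    1.58  0.37]
```

```bash
python3 -m jog '[[[0,0,0,-1.2,-0.6,0,9.3],[0,0,0,-2.4,-1.1,0,9.3],[0,0,0,-3,-1.4,0,9.3],[0,0,0,-3,-1.4,0,9.3],[0,0,0,-3,-1.4,0,9.3]]]' >/dev/null
python3 -m jog '[[[0,0,0,-3,-1.4,0,9.3],[0,0,0,-3,-1.4,0,9.3],[0,0,0,-3,-1.4,0,9.3],[0,0,0,-3,-1.4,0,9.3],[0,0,0,-2.2,-1.1,0,9.3]]]' >/dev/null
python3 -m jog '[[[0,0,0,-1,-0.7,0,9.3],[0,0,0,0,-0.4,0,9.3],[0,0,0,0,0,0,9.3],[0,0,0,0,0,0,9.3],[0,0,0,0,0,0,9.3]]]' >/dev/null
python3 - <<'E'
from h import *
togo(.379,-.213,.031)
p=robot.read_camera('top');save(p,'t6')
a=p['img'][70:260,120:400]
q=robot.read_camera('side');save(q,'s8')
b=q['img'][110:300,140:340]
cv2.imwrite('pics/ts6.png',cv2.resize(np.hstack([a,b]),None,fx=1.65,fy=2)[:,:,::-1])
m=mask_at(q,'vanilla_mid',(.379,-.213))
if m is not None: print(fit([(q,m)],PR['vanilla_mid'],(.379,-.213)))
E
```

```text
t 27.13 pos [ 0.3835 -0.203   0.2468] togo cm [-1.1   0.08 21.58] yaw -27.7 tilt 0.0 F [0.6 0.5 0.9] open 0.093 q [-0.61 -0.34  1.88  0.    1.61 -0.12]
(array([ 0.37922522, -0.21308386]), np.float64(0.1113423517169615))
```

View pics/ts6.png

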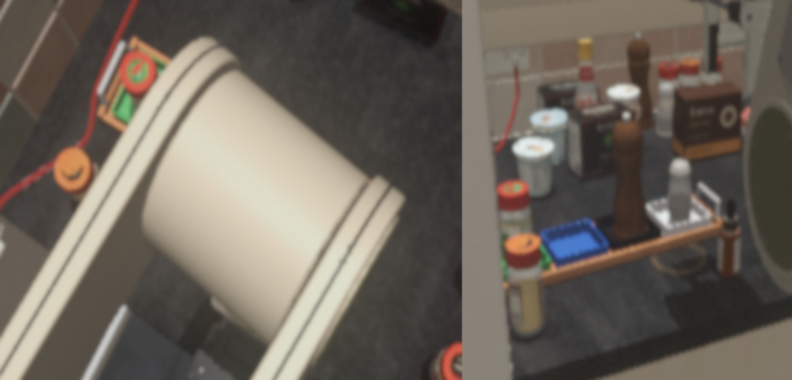

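The herb jar stands in the green cell (137,72). The dropper is still at its measured place. I'll descend on it.

```bash
python3 -m jog '[[[0,0,0,-1.1,0.1,1,9.3],[0,0,0,0,0,2.5,9.3],[0,0,0,0,0,3,9.3],[0,0,0,0,0,3,9.3],[0,0,0,0,0,3,9.3]]]' >/dev/null
python3 -m jog '[[[0,0,0,0,0,3,9.3],[0,0,0,0,0,3,9.3],[0,0,0,0,0,2,9.3],[0,0,0,0,0,1,9.3],[0,0,0,0,0,0,9.3]]]'
python3 -m jog '[[[0,0,0,0,0,0,9.3],[0,0,0,0,0,0,7],[0,0,0,0,0,0,2.5],[0,0,0,0,0,0,2.5],[0,0,0,0,0,0,2.5]]]' 12
python3 -m jog '[[[0,0,0,0,0,0,2.5],[0,0,0,0,0,0,2.5],[0,0,0,0,0,0,2.5],[0,0,0,0,0,0,2.5],[0,0,0,0,0,0,2.5]]]' 12
python3 -c "from h import *; togo(.379,-.213,.031)"
```

```text
t: 28.12
tool_pos: [0.3762, -0.2128, 0.0291]
orientation: [-2.686, -1.621, 0.003]
force: [-1.0, 0.3, -0.3]
opening: 0.0932
t: 28.53
tool_pos: [0.3792, -0.2146, 0.0333]
orientation: [2.688, 1.622, 0.001]
force: [0.1, 0.2, 0.1]
opening: 0.0706
t: 28.95
tool_pos: [0.3784, -0.214, 0.0321]
orientation: [-2.69, -1.623, 0.0]
force: [0.4, 0.0, -0.7]
opening: 0.0376
t 28.95 pos [ 0.3784 -0.214   0.0321] togo cm [0.11 0.01 0.11] yaw -27.8 tilt 0.0 F [ 0.4  0.  -0.7] open 0.038 q [-0.63 -0.14  2.12 -0.    1.17 -0.15]
```

```bash
python3 -m jog '[[[0,0,0,0,0,0,2.5],[0,0,0,0,0,0,2.5],[0,0,0,0,0,0,2.5]]]' 12
python3 -m jog '[[[0,0,0,0,0,-0.6,2.5],[0,0,0,0,0,-1.5,2.5],[0,0,0,0,0,-2.2,2.5],[0,0,0,0,0,-2.5,2.5],[0,0,0,0,0,-2.5,2.5]]]'
python3 -m jog '[[[0,0,0,0,0,-2.5,2.5],[0,0,0,0,0,-2.5,2.5],[0,0,0,0,0,-2.5,2.5],[0,0,0,0,0,-2.5,2.5],[0,0,0,0,0,-1.8,2.5]]]' >/dev/null
python3 -m jog '[[[0,0,0,0,0,-0.8,2.5],[0,0,0,0,0,0,2.5],[0,0,0,0,0,0,2.5]]]'
python3 -c "from h import *; togo(.594,-.105,.25)"
```

```text
t: 29.2
tool_pos: [0.3784, -0.214, 0.0321]
orientation: [-2.69, -1.623, 0.0]
force: [-0.8, -0.6, -0.1]
opening: 0.0324
t: 29.62
tool_pos: [0.3779, -0.2136, 0.1261]
orientation: [-2.689, -1.623, 0.001]
force: [0.1, -0.5, -0.6]
opening: 0.0321
t: 30.28
tool_pos: [0.3783, -0.2139, 0.2507]
orientation: [-2.69, -1.623, 0.0]
force: [0.0, 0.1, -1.5]
opening: 0.0325
t 30.28 pos [ 0.3783 -0.2139  0.2507] togo cm [19.69 14.    0.06] yaw -27.8 tilt 0.0 F [ 0.   0.1 -1.5] open 0.032 q [-0.63 -0.34  1.87  0.    1.61 -0.15]
```

Held (opening 32 mm). Place TCP z: 0.0321 + 0.011 = 0.043.

```bash
python3 -m jog '[[[0,0,0,1,0.7,0,2.5],[0,0,0,1.8,1.3,0,2.5],[0,0,0,2.4,1.7,0,2.5],[0,0,0,2.5,1.8,0,2.5],[0,0,0,2.5,1.8,0,2.5]]]' >/dev/null
python3 -m jog '[[[0,0,0,2.5,1.8,0,2.5],[0,0,0,2.4,1.7,0,2.5],[0,0,0,2,1.4,0,2.5],[0,0,0,1.5,1,0,2.5],[0,0,0,0.8,0.6,0,2.5]]]' >/dev/null
python3 -m jog '[[[0,0,0,0.3,0.2,0,2.5],[0,0,0,0,0,0,2.5],[0,0,0,0,0,0,2.5],[0,0,0,0,0,0,2.5]]]' 
python3 -c "from h import *; togo(.594,-.105,.043)"
```

```text
t: 31.45
tool_pos: [0.5934, -0.1055, 0.2511]
orientation: [-2.69, -1.622, 0.001]
force: [0.5, 0.5, -1.2]
opening: 0.0322
t 31.45 pos [ 0.5934 -0.1055  0.2511] togo cm [ 0.08  0.03 20.81] yaw -27.8 tilt 0.0 F [ 0.5  0.5 -1.2] open 0.032 q [-0.26  0.13  1.43 -0.    1.58  0.22]
```

```bash
python3 -m jog '[[[0,0,0,0.1,0,1.2,2.5],[0,0,0,0,0,2.5,2.5],[0,0,0,0,0,2.5,2.5],[0,0,0,0,0,2.5,2.5],[0,0,0,0,0,2,2.5]]]'
python3 -m jog '[[[0,0,0,0,0,2,2.5],[0,0,0,0,0,2,2.5],[0,0,0,0,0,1.5,2.5],[0,0,0,0,0,1.5,2.5],[0,0,0,0,0,1,2.5]]]'
python3 -m jog '[[[0,0,0,0,0,0.8,2.5],[0,0,0,0,0,0,2.5],[0,0,0,0,0,0,2.5],[0,0,0,0,0,0,2.5]]]'
python3 - <<'E'
from h import *
togo(.594,-.105,.043)
p=robot.read_camera('top');save(p,'t7')
a=p['img'][70:260,120:400]
q=robot.read_camera('side');save(q,'s9')
b=q['img'][110:300,140:340]
cv2.imwrite('pics/ts7.png',cv2.resize(np.hstack([a,b]),None,fx=1.65,fy=2)[:,:,::-1])
E
```

```text
t: 31.87
tool_pos: [0.5931, -0.1043, 0.1414]
orientation: [-2.69, -1.621, 0.002]
force: [0.5, -0.3, -1.2]
opening: 0.0322
t: 32.28
tool_pos: [0.5929, -0.1042, 0.0617]
orientation: [-2.689, -1.621, 0.003]
force: [-1.2, 0.1, -1.0]
opening: 0.0319
t: 32.62
tool_pos: [0.5953, -0.1044, 0.0572]
orientation: [2.689, 1.622, 0.002]
force: [-0.7, -0.3, -0.9]
opening: 0.032
t 32.62 pos [ 0.5953 -0.1044  0.0572] togo cm [-0.12 -0.09  1.42] yaw -27.8 tilt 0.1 F [-0.7 -0.3 -0.9] open 0.032 q [-0.26  0.27  1.63 -0.    1.24  0.23]
```

View pics/ts7.png

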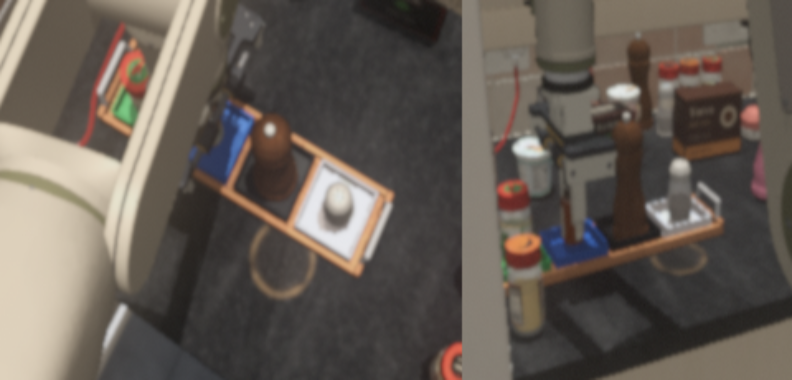

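The dropper hangs just above the blue cell floor (side 570,230), with the mill clear of the gripper. I'll lower 14 mm and release.

```bash
python3 -m jog '[[[0,0,0,-0.1,-0.1,0.5,2.5],[0,0,0,0,0,0.4,2.5],[0,0,0,0,0,0.3,2.5],[0,0,0,0,0,0,2.5],[0,0,0,0,0,0,2.5]]]'
python3 -m jog '[[[0,0,0,0,0,0.1,2.5],[0,0,0,0,0,0,2.5],[0,0,0,0,0,0,2.5]]]'
```

```text
t: 33.13
tool_pos: [0.593, -0.1044, 0.0438]
orientation: [-2.689, -1.623, 0.001]
force: [-0.1, 0.4, -1.4]
opening: 0.0323
t: 33.38
tool_pos: [0.5932, -0.1045, 0.0432]
orientation: [-2.69, -1.623, 0.0]
force: [-0.2, -0.4, -0.3]
opening: 0.032
```

```bash
python3 -m jog '[[[0,0,0,0,0,0.05,3.5],[0,0,0,0,0,0,4],[0,0,0,0,0,0,5],[0,0,0,0,0,0,6.5],[0,0,0,0,0,0,9.3]]]'
python3 -m jog '[[[0,0,0,0,0,0,9.3],[0,0,0,0,0,0,9.3],[0,0,0,0,0,-1,9.3],[0,0,0,0,0,-2.5,9.3],[0,0,0,0,0,-3,9.3]]]' >/dev/null
python3 -m jog '[[[0,0,0,0,0,-3,9.3],[0,0,0,0,0,-3,9.3],[0,0,0,0,0,-3,9.3],[0,0,0,0,0,-3,9.3],[0,0,0,0,0,-2,9.3]]]' >/dev/null
python3 -m jog '[[[0,0,0,0,0,0,9.3],[0,0,0,0,0,0,9.3]]]'
python3 -c "from h import *; togo(.22,-.55,.25)"
```

```text
t: 33.8
tool_pos: [0.5933, -0.1045, 0.0427]
orientation: [2.69, 1.623, 0.0]
force: [-0.3, -0.4, 0.4]
opening: 0.0556
t: 34.8
tool_pos: [0.5942, -0.1047, 0.2502]
orientation: [2.687, 1.622, 0.005]
force: [-0.1, -0.4, -1.2]
opening: 0.0929
t 34.80 pos [ 0.5942 -0.1047  0.2502] togo cm [-56.84 -12.36  -0.08] yaw -27.8 tilt 0.2 F [-0.1 -0.4 -1.2] open 0.093 q [-0.26  0.12  1.44 -0.    1.58  0.23]
```

```bash
python3 -m jog '[[[0,0,0,-2,-0.4,0,9.3],[0,0,0,-3,-0.6,0,9.3],[0,0,0,-3.5,-0.8,0,9.3],[0,0,0,-3.5,-0.8,0,9.3],[0,0,0,-3.5,-0.8,0,9.3]]]' >/dev/null
python3 -m jog '[[[0,0,0,-3.5,-0.8,0,9.3],[0,0,0,-3.5,-0.8,0,9.3],[0,0,0,-3.5,-0.8,0,9.3],[0,0,0,-3.5,-0.8,0,9.3],[0,0,0,-3.5,-0.8,0,9.3]]]' >/dev/null
python3 -m jog '[[[0,0,0,-3.5,-0.8,0,9.3],[0,0,0,-3.5,-0.8,0,9.3],[0,0,0,-3.5,-0.8,0,9.3],[0,0,0,-3.5,-0.8,0,9.3],[0,0,0,-3.5,-0.8,0,9.3]]]' >/dev/null
python3 -m jog '[[[0,0,0,-3,-0.6,0,9.3],[0,0,0,-2,0,0,9.3],[0,0,0,0,0,0,9.3],[0,0,0,0,0,0,9.3],[0,0,0,0,0,0,9.3]]]'
python3 - <<'E'
from h import *
togo(.22,-.55,.25)
p=robot.read_camera('top');save(p,'t8')
a=p['img'][70:270,140:420]
q=robot.read_camera('side');save(q,'s10')
b=q['img'][110:310,150:350]
cv2.imwrite('pics/ts8.png',cv2.resize(np.hstack([a,b]),None,fx=1.65,fy=1.65)[:,:,::-1])
E
```

```text
t: 36.47
tool_pos: [0.2286, -0.5385, 0.2463]
orientation: [-2.688, -1.622, -0.002]
force: [-0.0, 0.4, 0.3]
opening: 0.093
t 36.47 pos [ 0.2286 -0.5385  0.2463] togo cm [-1.41 -0.22 -0.37] yaw -27.8 tilt 0.1 F [-0.   0.4  0.3] open 0.093 q [-1.26  0.08  1.49  0.    1.57 -0.77]
```

View pics/ts8.png

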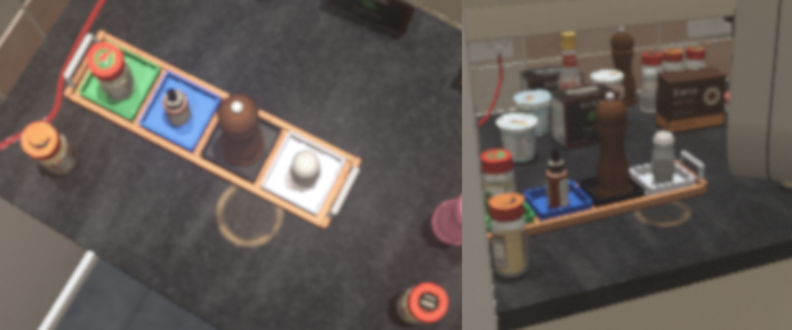

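All four stand upright in their cells: herb jar in green (110,75), dropper in blue (176,107), mill in black (240,130), salt in white (305,168). Brown_a (45,148) and brown_b (425,300) are where they were. I'm handing it in.

```bash
python3 -c "from plant import robot; print(robot.close_job())"
```

```text
the job is handed in; nothing more can be done
None
```

The caddy is ready: the salt shaker is in the white cell, the pepper mill in black, the herb jar in green and the dropper bottle in blue, moved in the order you listed them except that the herb jar came before the dropper. I handed the job in at about 36.5 s of the 93 s allowed.

- **Last check:** the final top and side pictures show all four upright inside their cells. Both brown-label jars were standing where they were, with nothing tipped and the arm well clear.
- **Forces:** the highest reading in the move reports was about 8 N, when the herb jar touched the cell floor.
- **What disagreed:**
  - The outline fit for the salt shaker was poor, so I corrected its position by eye.
  - The cell positions the networks reported were about 4 mm off, so I shifted them to match the picture.
  - The gripper read 40 mm when holding the 44 mm salt shaker, but the grasp held.

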